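White calibration of a tilted colour meter

TASK

Do the white calibration of the colour meter: first slide its port shutter fully open by the orange tab, then take the white standard tile out of the case by its handle, tilt it to match the slope of the measuring port and bring it down gently until you feel it sit flat on the port ring, covering the ring completely. Leave the head at the tilt it is set to, and do not disturb the other tiles or the glassware. Finish while still holding the tile flush against the port with light, steady pressure: do not let go.

Things in the scene. Friction and masses are not known exactly. Their poses are not given: they have to be found in the camera images.
- instrument: Benchtop colour meter: blue yoke base 230 x 250 mm, 24 mm thick, fixed to the bench, with two grey upright cheeks that carry a white tilting head 190 x 180 x 85 mm between them. Origin: centre of the base's underside. Its x points from the operator's side to the back, z up. The head's trunnion axis runs along the instrument's y, 135 mm above the origin; cheek tops are at 167 mm. Placed at a different position and yaw each time.
- head (a joint): Tilt of the meter's head in rad: 0 would put its top face level, larger values tip that face towards the operator's side (the instrument's -x). Set somewhere between 0.26 and 0.52 and held there by a stiff friction clamp (about 5 N m); it must not be changed.
- port (a point): Measuring port on the head's sloped face: a dark steel ring, outer diameter 52 mm, hole 30 mm, flat top 8 mm proud of the face, rigid (half a millimetre too far makes some 20 N). The point: hole's centre, level with the ring's flat top. z: outward normal of the slope; x: up the slope; y: the instrument's y. From it the face reaches 65 mm down the slope, 125 mm up, 90 mm to each side.
- shutter (a joint): Travel of the port's slide-out shutter in m: 0 closed (aluminium plate under the ring shows in the hole), 0.034 fully open against its stop (hole dark). It moves along the port's -y. About 1.2 N of friction, no spring, stays where left. Starts between 0 and 0.008.
- shutter_tab (a point): Centre of the top end of the shutter's orange tab, which stands square to the sloped face beside the ring and moves with the shutter. Tab 24 mm (port x) x 10 mm thick (port y) x 28 mm tall; its top is 30 mm above the face, 22 mm above the ring's flat top. With the shutter closed the tab's middle is 50 mm from the port centre along the port's -y. Axes as port.
- white_tile: White standard tile, lying face down in one of the three places of the case: square 64 x 64 mm, 10 mm thick, with a handle block on the middle of its back, 34 mm long (tile x), 12 mm thick (tile y), rising 34 mm above the back. White all over. About 0.14 kg. Origin: centre of the measuring face (the lower face while it lies in the case); z points from the face out through the handle, so when flush on the port its origin meets port and its z is the port's z.
- green_tile: Green check tile, same shape and size, in another place of the case; leave it.
- black_tile: Black glass zero tile, same shape and size, in another place of the case; leave it.
- case: Shallow open wooden case for the three tiles, 270 x 92 mm, rim 13 mm high, floor 5 mm thick, fixed to the bench. Three places in a row along its x, 88 mm apart; the tiles lie loosely in them with their handles along the row. Origin: centre of its underside.
- beaker: White plastic beaker, rim radius 32 mm, 85 mm tall, standing behind; leave it. Origin: centre of its foot.
- vial: Small amber vial with a black cap, 26 mm diameter, 62 mm tall; leave it. Origin: centre of its foot.
- jar: Amber glass sample jar with a red lid, 60 mm diameter, 65 mm tall; leave it. Origin: centre of its foot.
Not all that is in view belongs to the job. What is shaped like the white_tile but pink or yellow is not meant.

How it is judged:
By the outcome, as a careful person would: the job done as asked, in the order asked, and still so for the second after the job is handed in, while the arm keeps its last pose, push and grip.
It also fails if it takes over 51 s, if anything falls off the work surface, if the arm or the gripper's body presses on something with over 40 N, if the wrist force passes 120 N, or if a joint passes its speed limit or range.

ROBOT

A 6-joint arm with a two-finger parallel gripper is mounted at the origin on the work surface. World frame = base frame: x ahead of the robot, y to its left, z up, the work surface at z = 0. Lengths are in m, angles in rad, forces in N, time in s.
With the tool pointing down it reaches from about 0.375 to 0.925 m from the base axis. Payload 5.7 kg.
Tool frame: the origin (TCP) lies on the centre line of the jaws, within the pads' length; the fingertips stand 19 mm ahead of it and the grasp point (between the pads) is the TCP; z points along the fingers, y is the line along which they close (so a half turn about z gives the same grasp; the last joint's range is limited). The gripper opens to 85 mm and grips with 20 to 120 N. Pads are 22 mm wide; open, the fingers measure 114 mm over their backs; the gripper's body (76 mm by 85 mm) begins 54 mm behind the grasp point. The pads swing forward as they close: fully open they stand 13 mm farther back than shut.
Start: joints at [1.127, 0.359, 1.51, -0, 1.272, -0.115], TCP at [0.194, 0.568, 0.25] pointing down, gripper open.
Joint ranges: [-2.97, 2.97], [-1.01, 2.36], [0.21, 2.38], [-0.96, 4.11], [0.2, 2.71], [-2.98, 2.98]. Speed limits (rad/s): [2.39, 2.39, 3.14, 3.14, 3.14, 3.14].

INTERFACE

Orientations are given as a unit quaternion [x, y, z, w].
In Python, from bench import telemetry, snapshot, calibration, manip gives the robot as it stands.
- The arm moves only by the tool play_rows, never from a script. Its argument "targets" is text: rows parted by semicolons, each of 5 numbers parted by spaces: the finger opening in m, from 0 to 0.0854, then the shift along the tool's x, y, z in m, then the turn about the tool's z in rad. A call has 1 to 12 rows; each row is the pose to reach, as a shift and turn from the pose commanded when the call began, along the tool's axes at that moment; what a row does not reach only later rows make up. A row lasts 1/10 s, in which the tool goes at most 50 mm and 8.59 degrees, less where a joint would pass 70% of its speed; a pose out of reach is approached as far as the arm can. A call with a gripper value outside its range is refused whole. The fingers move at their own pace and stop on an object; the grip force is fixed at half the most. Time passes only in rows, so rows that repeat a pose let the fingers close. It gives the time, the measured TCP pose, the force, the opening and the grip force at its end, in the units of the state.
- telemetry.read_state(): the state, without advancing time (a new reading comes with each control period).
- snapshot(name): name is "scene" or "side" or "wrist"; returns (picture, depth): 480x640x3 uint8, red, green, blue; 480x640 float32, m along the optical axis (not along the pixel's ray), 0 where there is no reading.
- calibration(name): a dict with "fx", "fy", "cx", "cy" (pixels), "k1" (the pictures are not rectified: a ray, as slopes to the right and down, at radius r is drawn at 1 + k1 r^2 times it, then the intrinsics apply), "R" (3x3) and "t" (3): a world point X has camera coordinates R X + t; the wrist camera has in their place "T_tool_cam" (4x4, takes a point from camera to tool coordinates, whose origin is the TCP and whose axes are the flange's). Camera axes: x right, y down, z forward; pixel columns grow to the right and rows downward; lengths in m; the calibration is good to about 2 mm. A picture is of the moment at which its call begins: read the wrist's pose just before it. calibration takes no time and is no camera call.
- manip.finish_job(): hands the job in; it is judged then, once.
The state is a dict: "clock": time; "q": joint angles; "qd": joint speeds; "joint_torque": joint torques, N m; "tcp_pos": TCP position; "orientation": TCP orientation; "contact_force": force on the tool from outside, world axes, zero at the start; "wrist_torque": the same for the moment, N m; "finger_gap": opening from 0.0 (shut) to 1.0 (fully open); "grasp_force": force on a finger pad.
Only numpy, scipy, OpenCV 4.12 (cv2) and the standard library are available. Lean on these libraries where they do the work, as an engineer would, in place of code of your own. Each camera call takes 0.05 s, during which the arm holds its last target. There are 200 camera calls.

## Working session

There is one attempt and no reset: what is moved stays moved. The work goes in short steps, Python scripts to look and compute and a tool call to move; the robot and the scene stay as the last step left them, time stands still between calls to the robot, and variables do not carry over. Pictures are saved under pics/ and viewed, at most 10 in all, crops included, and the job is handed in when it is done.

Besides the shell and the picture viewer there is one more tool, called after "Emit:" as a command line: name --argument value ..., lists and objects as JSON in quotes. play_rows: Moves the arm, as the interface text tells. Its arguments: {"type":"object","properties":{"targets":{"type":"string"}},"required":["targets"]}

```bash
mkdir -p pics; ls
cat > h.py <<'E'
import numpy as np, cv2
from bench import telemetry, snapshot, calibration, manip
from scipy.spatial.transform import Rotation as Ro
def cam(name, st=None):
    c=calibration(name)
    if name=='wrist':
        T=np.array(c['T_tool_cam']); R=Ro.from_quat(st['orientation']).as_matrix()
        return c, R@T[:3,:3], R@T[:3,3]+np.array(st['tcp_pos'])
    R=np.array(c['R']); return c, R.T, -R.T@np.array(c['t'])
def rays(c,uv):
    K=np.array([[c['fx'],0,c['cx']],[0,c['fy'],c['cy']],[0,0,1.]])
    p=cv2.undistortPoints(np.array(uv,float).reshape(-1,1,2),K,np.array([c['k1'],0,0,0.])).reshape(-1,2)
    return np.c_[p,np.ones(len(p))]
def pts(C,uv,d):
    c,R,t=C; return (rays(c,uv)*np.array(d)[:,None])@R.T+t
def onz(C,uv,z):
    c,R,t=C; r=rays(c,uv)@R.T; return t+r*((z-t[2])/r[:,2])[:,None]
def save(n,im): cv2.imwrite('pics/'+n,cv2.cvtColor(im,cv2.COLOR_RGB2BGR))
E
python3 - <<'E'
from h import *
st=telemetry.read_state(); print(st)
for n in ['scene','side','wrist']:
    p,d=snapshot(n); np.savez(n+'0.npz',p=p,d=d); save(n+'0.png',p); print(n,calibration(n), (d>0).mean())
E
```

```text
pics
{'clock': 0.0, 'q': array([ 1.12685641e+00,  3.59536405e-01,  1.51147662e+00, -8.24127987e-06,
        1.27254388e+00, -1.15059283e-01]), 'qd': array([ 2.63071113e-04, -4.58198472e-04,  7.47455930e-05,  1.12255416e-04,
       -1.29615372e-03,  1.27889670e-03]), 'joint_torque': array([ 2.40773094e-03, -5.27613258e+01, -2.78627300e+01,  2.92078985e-04,
        1.30410251e-02, -1.37502570e-05]), 'tcp_pos': array([0.19348041, 0.56722336, 0.24941808]), 'orientation': array([ 1.63698946e-01,  9.86509853e-01, -9.45097301e-04, -2.67158359e-04]), 'contact_force': array([-0.26106669, -0.1879335 , -0.06834213]), 'wrist_torque': array([ 0.040863  ,  0.00762296, -0.03696997]), 'grasp_force': 0.0, 'finger_gap': 0.9936288702681586}
scene {'fx': 536.5531331433102, 'fy': 536.5531331433102, 'cx': 313.7475738362732, 'cy': 242.4273995451727, 'k1': -0.06159204568394789, 'R': array([[-0.67756643,  0.73541284, -0.00846694],
       [ 0.6191738 ,  0.5641822 , -0.54618884],
       [-0.39689739, -0.37532173, -0.83761928]]), 't': array([ 0.32753749, -0.33559328,  1.73988742])} 0.9960677083333334
side {'fx'
[... 152 characters left out ...]
0.59367466,  0.01546557],
       [-0.44679386,  0.5879351 , -0.67432008],
       [ 0.39123399, -0.54943855, -0.73827722]]), 't': array([0.52795904, 0.29095923, 1.44211086])} 0.99603515625
wrist {'fx': 382.9826441371566, 'fy': 382.9826441371566, 'cx': 321.22009301147784, 'cy': 237.87813171017254, 'k1': -0.033620460021701534, 'T_tool_cam': array([[ 2.04648448e-03, -9.45943541e-01, -3.24324881e-01,
         8.46877671e-02],
       [ 9.99997692e-01,  1.72365852e-03,  1.28265247e-03,
         1.00405551e-04],
       [-6.54291475e-04, -3.24326757e-01,  9.45944885e-01,
        -1.24808575e-01],
       [ 0.00000000e+00,  0.00000000e+00,  0.00000000e+00,
         1.00000000e+00]])} 0.9960221354166666
```

View pics/scene0.png

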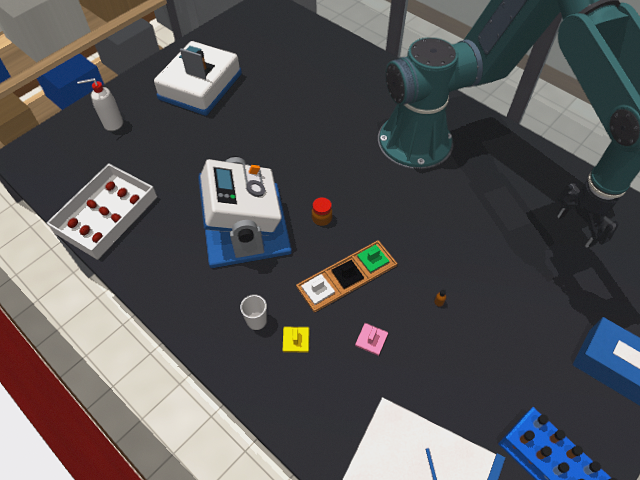

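View pics/side0.png

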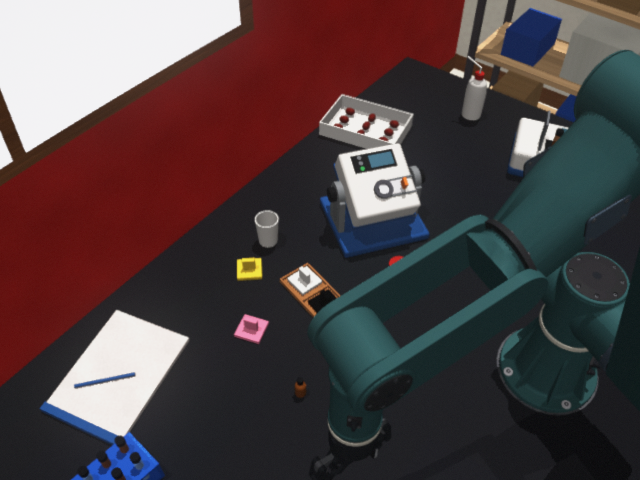

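The scene view shows the meter with its ring at about (257,188) and the orange tab at (255,169). The case runs from (318,289) to (375,257).

Candidates for the white tile:
- **White (318,289), in a case place:** this fits the description.
- **Yellow (296,340) and pink (372,338), on the bench:** these are decoys.
- **Green (375,257) and black (347,274):** these are to be left alone.

Next I'll measure these points and enlarge the white tile.

```bash
cat > m.py <<'E'
from h import *
z=np.load('scene0.npz'); p,d=z['p'],z['d']; C=cam('scene')
z2=np.load('side0.npz'); S=cam('side')
def P(C,d,m):
    v,u=np.nonzero(m&(d>0)); return pts(C,np.c_[u,v],d[v,u])
def box(sh,u0,v0,u1,v1):
    m=np.zeros(sh,bool); m[v0:v1,u0:u1]=1; return m
for nm,Cc,pp,dd,b in [('scene',C,p,d,(190,150,290,240)),('side',S,z2['p'],z2['d'],(330,140,425,225))]:
    hsv=cv2.cvtColor(pp,cv2.COLOR_RGB2HSV).astype(int); B=box(dd.shape,*b)
    white=(hsv[...,1]<40)&(hsv[...,2]>150)&B
    X=P(Cc,dd,white); X=X[X[:,2]>.1]
    best=None; rng=np.random.default_rng(0)   # RANSAC plane
    for _ in range(400):
        a=X[rng.choice(len(X),3,False)]; n=np.cross(a[1]-a[0],a[2]-a[0]); 
        if np.linalg.norm(n)<1e-5: continue
        n/=np.linalg.norm(n); n*=np.sign(n[2])
        if n[2]<.8: continue
        i=abs((X-a[0])@n)<.002
        if best is None or i.sum()>best.sum(): best=i
    F=X[best]; c=F.mean(0); n=np.linalg.svd(F-c)[2][2]; n*=np.sign(n[2])
    dn=-np.array([n[0],n[1],0]); yaw=np.arctan2(dn[1],dn[0])
    print(nm,'face n',n,'tilt',np.arccos(n[2]),'yaw',yaw,'n',best.sum(),'rms',((F-c)@n).std())
    ex=np.array([np.cos(yaw),np.sin(yaw),0]); ey=np.array([-ex[1],ex[0],0]); px=np.cross(ey,n)
    org=(hsv[...,0]>5)&(hsv[...,0]<20)&(hsv[...,1]>150)&(hsv[...,2]>120)&B
    T=P(Cc,dd,org); h=(T-c)@n
    print(' tab n',len(T),'h',np.percentile(h,[5,50,95]),'top',T[h>.026].mean(0) if (h>.026).any() else None)
    A=P(Cc,dd,B&~org); h=(A-c)@n; R=A[(h>.005)&(h<.011)]
    q=np.c_[(R-c)@px,(R-c)@ey]
    # ring: circle fit restricted near median
    g=q[np.linalg.norm(q-np.median(q,0),axis=1)<.035]
    for _ in range(5):
        s=np.linalg.lstsq(np.c_[2*g,np.ones(len(g))],(g**2).sum(1),rcond=None)[0]; cc=s[:2]; rr=np.linalg.norm(q-cc,axis=1); g=q[(rr>.012)&(rr<.03)]
    ctr=(g.max(0)+g.min(0))/2
    print(' ring n',len(g),'lsq',c+px*cc[0]+ey*cc[1]+n*.008,'bbox',c+px*ctr[0]+ey*ctr[1]+n*.008,'ext',np.ptp(g,axis=0), 'face h ring',np.median(((R-c)@n)))
    fq=np.c_[(F-c)@px,(F-c)@ey]-ctr; print(' face ext rel ring',np.percentile(fq,[1,99],axis=0))
    if (T.size): tt=T[((T-c)@n)>.026]; print(' tab rel ring (x,y)',(((tt-c)@px)-ctr[0]).mean(),(((tt-c)@ey)-ctr[1]).mean())
# white tile
for nm,Cc,pp,dd,b in [('scene',C,p,d,(295,265,345,310)),('side',S,z2['p'],z2['d'],(278,255,330,300))]:
    hsv=cv2.cvtColor(pp,cv2.COLOR_RGB2HSV).astype(int); B=box(dd.shape,*b)
    X=P(Cc,dd,(hsv[...,1]<50)&(hsv[...,2]>90)&B)
    bk=X[abs(X[:,2]-.015)<.004]; tp=X[X[:,2]>.040]
    r=cv2.minAreaRect((bk[:,:2]*1000).astype(np.float32)); r2=cv2.minAreaRect((tp[:,:2]*1000).astype(np.float32))
    print(nm,'tile',r,'z',np.median(bk[:,2]),'handle',r2,'z',np.percentile(tp[:,2],[10,50,90]),len(tp))
save('crop1.png',cv2.resize(np.hstack([p[230:320,280:400],z2['p'][230:320,230:350]]),None,fx=3.3,fy=3.3,interpolation=cv2.INTER_CUBIC))
E
python3 m.py
```

```text
scene face n [-0.35179202  0.25188396  0.90155246] tilt 0.4474520180779757 yaw -0.6213853512758598 n 1363 rms 0.0011206630879611718
 tab n 77 h [0.00528392 0.02216201 0.03240465] top [ 0.53098521 -0.168968    0.18634503]
 ring n 144 lsq [ 0.57016069 -0.13242501  0.16602557] bbox [ 0.56990159 -0.13080208  0.16547104] ext [0.05048698 0.05741811] face h ring 0.006603477128728335
 face ext rel ring [[-0.06049933 -0.08513561]
 [ 0.12067214  0.08789922]]
 tab rel ring (x,y) 0.0005361245497066112 -0.05368731274927372
side face n [-0.34203054  0.24828653  0.90629405] tilt 0.4363648119365892 yaw -0.6279104286698927 n 1262 rms 0.0011595770799260837
 tab n 32 h [0.01982902 0.02740899 0.03328152] top [ 0.52723285 -0.16823488  0.18362623]
 ring n 126 lsq [ 0.56736063 -0.13345572  0.16551892] bbox [ 0.56646128 -0.13315346  0.1650967 ] ext [0.05428211 0.05591039] face h ring 0.006584325728305368
 face ext rel ring [[-0.06386187 -0.08169435]
 [ 0.11846172  0.09180693]]
 tab rel ring (x,y) -0.002262034714326386 -0.051434818747769444
scene tile ((622.6803588867188, 142.35684204101562), (66.47364807128906, 66.19930267333984), 76.51220703125) z 0.015007993315042656 handle ((624.0994873046875, 142.3383026123047), (13.137453079223633, 34.08998107910156), 78.05722045898438) z [0.04310122 0.04821291 0.05187265] 64
side tile ((621.5272216796875, 143.59378051757812), (66.4978256225586, 67.61133575439453), 78.77433776855469) z 0.01458155233592573 handle ((619.2880249023438, 144.47732543945312), (12.567158699035645, 34.7745246887207), 78.59107208251953) z [0.04235823 0.04584744 0.05118957] 60
```

View pics/crop1.png

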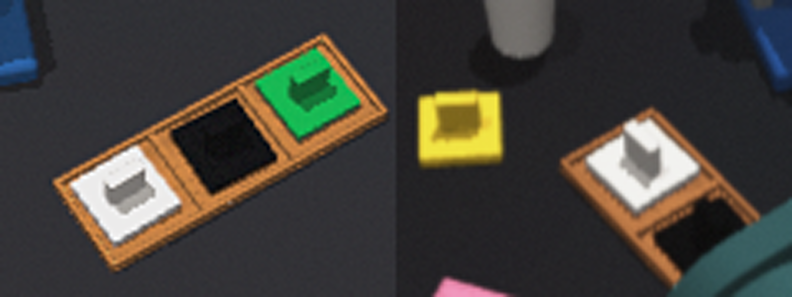

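The white tile is confirmed at about (125,190) in the left half of the crop: a white square with its handle, in the end place of the case. I'll write a move helper, then hover over the port and refine with the wrist camera.

```bash
cat >> h.py <<'E'
def go(x,y,z,ang,show=True):
    """shift in tool axes and turn to reach world xyz with tool x at world angle ang (tool down)"""
    st=telemetry.read_state(); R=Ro.from_quat(st['orientation']).as_matrix()
    s=R.T@(np.array([x,y,z])-st['tcp_pos']); a=np.arctan2(R[1,0],R[0,0]); t=(a-ang+np.pi)%(2*np.pi)-np.pi
    print('shift',s.round(4),'turn',round(t,3),'clock',st['clock'],'tcp',np.round(st['tcp_pos'],4),'f',np.round(st['contact_force'],2))
E
python3 - <<'E'
from h import *
go(.55,-.15,.31,np.pi-.625)
E
```

```text
shift [-0.569  -0.5639 -0.0597] turn 0.296 clock 0.15 tcp [0.1936 0.5674 0.2496] f [ 0.73 -0.16 -0.34]
```

Emit:
play_rows --targets "0.05 -0.569 -0.564 -0.06 0.296;0.05 -0.569 -0.564 -0.06 0.296;0.05 -0.569 -0.564 -0.06 0.296;0.05 -0.569 -0.564 -0.06 0.296;0.05 -0.569 -0.564 -0.06 0.296;0.05 -0.569 -0.564 -0.06 0.296;0.05 -0.569 -0.564 -0.06 0.296;0.05 -0.569 -0.564 -0.06 0.296;0.05 -0.569 -0.564 -0.06 0.296;0.05 -0.569 -0.564 -0.06 0.296;0.05 -0.569 -0.564 -0.06 0.296;0.05 -0.569 -0.564 -0.06 0.296"

```text
clock: 1.35
tcp_pos: [0.4602, 0.0299, 0.2953]
orientation: [0.308, 0.952, 0.0, 0.0]
contact_force: [1.2, 0.6, 0.1]
finger_gap: 0.587
grasp_force: 0.0
```

Run:
```python
from h import *
go(.55,-.15,.31,np.pi-.625)
```

```text
shift [-0.1781 -0.0934 -0.0147] turn -0.0 clock 1.35 tcp [0.4602 0.0299 0.2953] f [1.2  0.56 0.15]
```

Emit:
play_rows --targets "0.05 -0.172 -0.09 -0.014 0;0.05 -0.172 -0.09 -0.014 0;0.05 -0.172 -0.09 -0.014 0;0.05 -0.172 -0.09 -0.014 0;0.05 -0.172 -0.09 -0.014 0;0.05 -0.172 -0.09 -0.014 0;0.05 -0.172 -0.09 -0.014 0"

```text
clock: 2.05
tcp_pos: [0.5458, -0.1405, 0.3086]
orientation: [0.307, 0.952, 0.0, -0.001]
contact_force: [-1.1, -0.1, -0.1]
finger_gap: 0.584
grasp_force: 0.0
```

Run:
```python
from h import *
st=telemetry.read_state(); go(.55,-.15,.31,np.pi-.625)
p,d=snapshot('wrist'); np.savez('wrist1.npz',p=p,d=d,pos=st['tcp_pos'],q=st['orientation']); save('wrist1.png',p)
```

```text
shift [-0.0089 -0.0053 -0.0014] turn 0.001 clock 2.05 tcp [ 0.5458 -0.1405  0.3086] f [-1.08 -0.11 -0.08]
```

View pics/wrist1.png

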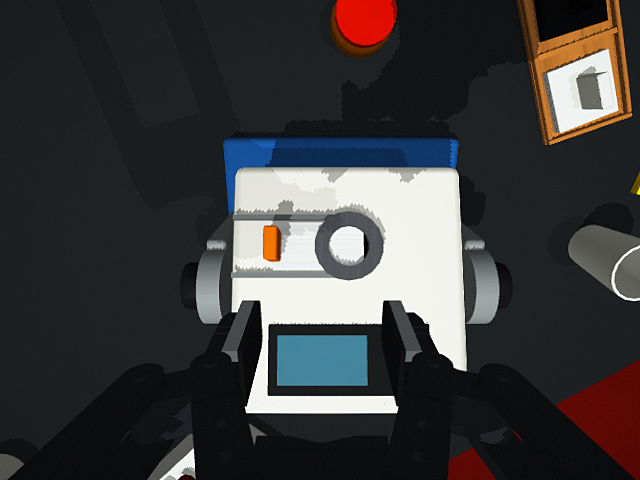

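The wrist view shows the ring at (349,245), the orange tab at (272,243), and the hole mostly closed by the shutter. The white tile is at the upper right, (585,92). I'll refine the positions from this view.

```bash
cat > m2.py <<'E'
from h import *
z=np.load('wrist1.npz'); p,d=z['p'],z['d']; C=cam('wrist',dict(tcp_pos=z['pos'],orientation=z['q']))
hsv=cv2.cvtColor(p,cv2.COLOR_RGB2HSV).astype(int)
def P(m):
    v,u=np.nonzero(m&(d>0)); return pts(C,np.c_[u,v],d[v,u])
m=np.zeros(d.shape,bool); m[180:300,380:455]=1; m[285:315,290:380]=1
F=P(m&(hsv[...,1]<40)&(hsv[...,2]>150)); c=F.mean(0)
for _ in range(3):
    n=np.linalg.svd(F-c)[2][2]; n*=np.sign(n[2]); F=F[abs((F-c)@n)<.003]; c=F.mean(0)
yaw=np.arctan2(-n[1],-n[0]); ey=np.array([-np.sin(yaw),np.cos(yaw),0]); px=np.cross(ey,n)
print('n',n,'tilt',np.arccos(n[2]),'yaw',yaw,'rms',((F-c)@n).std())
# ring outer contour by colour -> plane 8 mm proud
m=((hsv[...,2]<140)&(hsv[...,1]<80)).astype(np.uint8); b=np.zeros_like(m); b[195:290,300:400]=1
cs,_=cv2.findContours(cv2.morphologyEx(m*b,cv2.MORPH_OPEN,np.ones((7,7))),cv2.RETR_EXTERNAL,cv2.CHAIN_APPROX_NONE); k=max(cs,key=cv2.contourArea)
e=cv2.fitEllipse(k); print('ellipse',e)
r=rays(C[0],[e[0]])[0]@C[1].T; o=c+n*.008; port=C[2]+r*(((o-C[2])@n)/(r@n)); print('port',port)
kp=rays(C[0],k[:,0,:])@C[1].T; kp=C[2]+kp*(((o-C[2])@n)/(kp@n))[:,None]
print('ring ext',np.ptp((kp-port)@px),np.ptp((kp-port)@ey))
A=P((b>0)&(m>0)); print('ring h',np.percentile((A-c)@n,[10,50,90]))
T=P((hsv[...,0]>5)&(hsv[...,0]<20)&(hsv[...,1]>150)&(np.indices(d.shape)[1]<300)); h=(T-c)@n; tt=T[h>.027]
print('tab n',len(tt),'h',np.percentile(h,[5,50,95]),'rel',[(np.percentile((tt-port)@a,[2,98])) for a in (px,ey)],'top',tt.mean(0))
E
python3 m2.py
```

```text
n [-0.35171453  0.25205078  0.90153608] tilt 0.44748988919054106 yaw -0.6218030634344434 rms 0.0007032914623933044
ellipse ((344.7713928222656, 242.95469665527344), (65.4668960571289, 83.67668151855469), 121.91741943359375)
port [ 0.56475914 -0.13244838  0.16596669]
ring ext 0.05067612266730359 0.06107594727956671
ring h [0.00436369 0.00782078 0.00882721]
tab n 489 h [0.01506646 0.02950374 0.03084708] rel [array([-0.00940124,  0.01259131]), array([-0.05749689, -0.04788398])] top [ 0.52795697 -0.17073136  0.18631668]
```

Run:
```python
from h import *
go(.528,-.1707,.194,np.pi-.622)
z=np.load('wrist1.npz'); C=cam('wrist',dict(tcp_pos=z['pos'],orientation=z['q']))
n=np.array([-.3517,.252,.9015]); o=np.array([ 0.56475914,-0.13244838,0.16596669])
e=np.array([[349.2,245.3],[315,245],[383,245],[349,211],[349,280]]); r=rays(C[0],e)@C[1].T; print(C[2]+r*(((o-C[2])@n)/(r@n))[:,None])
```

```text
shift [-0.0035 -0.0351  0.1148] turn -0.002 clock 2.1 tcp [ 0.5458 -0.1402  0.3088] f [-0.08  1.6   0.02]
[[ 0.56794628 -0.13071069  0.16672434]
 [ 0.55300248 -0.15118386  0.1666173 ]
 [ 0.58241436 -0.1102137   0.16663913]
 [ 0.54908169 -0.11706783  0.1555511 ]
 [ 0.58646497 -0.14445383  0.17779067]]
```

Emit:
play_rows --targets "0.03 -0.0035 -0.035 0.045 0;0.03 -0.0035 -0.035 0.06 0;0.03 -0.0035 -0.035 0.09 0;0.03 -0.0035 -0.035 0.115 0;0.03 -0.0035 -0.035 0.115 0;0.013 -0.0035 -0.035 0.115 0;0.013 -0.0035 -0.035 0.115 0;0.013 -0.0035 -0.035 0.115 0"

```text
clock: 2.9
tcp_pos: [0.5302, -0.1722, 0.1958]
orientation: [0.307, 0.952, -0.0, 0.001]
contact_force: [-0.5, 0.7, 0.1]
finger_gap: 0.153
grasp_force: 0.0
```

Run:
```python
from h import *
go(.568-.585*.084,-.131-.811*.084,.194,np.pi-.622)
st=telemetry.read_state(); p,d=snapshot('wrist'); np.savez('wrist2.npz',p=p,d=d,pos=st['tcp_pos'],q=st['orientation']); save('wrist2.png',p)
```

```text
shift [-0.0066 -0.0285  0.0018] turn -0.002 clock 2.9 tcp [ 0.5302 -0.1722  0.1958] f [-0.5   0.68  0.06]
```

View pics/wrist2.png

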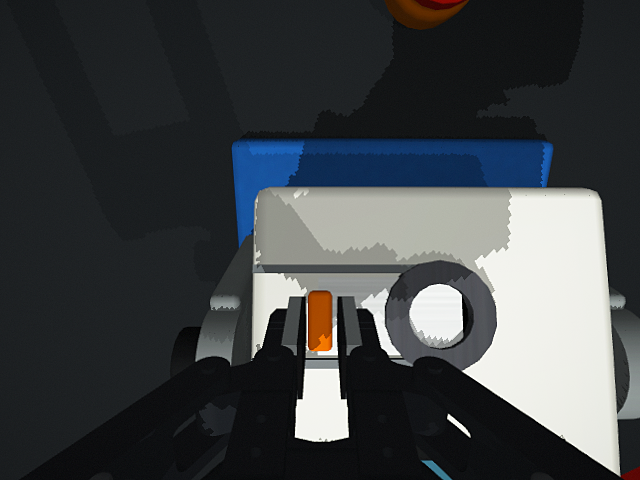

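The tab at (319,320) sits between the pads and clears both. I'll push along tool −y towards the stop, slowing for the last few millimetres.

Emit:
play_rows --targets "0.013 -0.002 -0.008 0 0;0.013 -0.003 -0.016 0 0;0.013 -0.003 -0.023 0 0;0.013 -0.003 -0.026 0 0;0.013 -0.003 -0.028 0 0;0.013 -0.003 -0.029 0 0;0.013 -0.003 -0.029 0 0"

```text
clock: 3.65
tcp_pos: [0.5144, -0.1976, 0.1941]
orientation: [0.307, 0.952, -0.0, -0.0]
contact_force: [-0.5, -0.3, -0.7]
finger_gap: 0.149
grasp_force: 0.0
```

Emit:
play_rows --targets "0.013 0 -0.001 0 0;0.013 0 -0.001 0 0;0.013 0 -0.001 0 0"

```text
clock: 3.95
tcp_pos: [0.514, -0.198, 0.194]
orientation: [0.307, 0.952, 0.0, -0.0]
contact_force: [0.9, 1.1, -1.2]
finger_gap: 0.151
grasp_force: 0.7
```

Emit:
play_rows --targets "0.013 0 -0.001 0 0;0.013 0 -0.001 0 0;0.013 0 -0.001 0 0"

```text
clock: 4.25
tcp_pos: [0.514, -0.1981, 0.194]
orientation: [0.307, 0.952, 0.001, 0.0]
contact_force: [2.4, 5.5, -1.4]
finger_gap: 0.15
grasp_force: 2.7
```

The force is about 6 N at the stop, with the tab at y ≈ −0.084 as expected. I'll retract and look.

Emit:
play_rows --targets "0.016 0 0.001 0 0;0.02 0 0.001 0 0;0.03 0 0.001 -0.04 0;0.03 0 0.001 -0.08 0;0.05 0 0.001 -0.115 0;0.05 0 0.001 -0.115 0"

```text
clock: 4.85
tcp_pos: [0.5165, -0.1999, 0.3146]
orientation: [0.307, 0.952, -0.001, 0.005]
contact_force: [0.4, 0.5, -0.1]
finger_gap: 0.589
grasp_force: 0.0
```

Run:
```python
from h import *
go(.60,.14,.25,np.pi-.21)
st=telemetry.read_state(); p,d=snapshot('wrist'); np.savez('wrist3.npz',p=p,d=d,pos=st['tcp_pos'],q=st['orientation']); save('wrist3.png',p[120:420,200:520])
C=cam('wrist',st); hsv=cv2.cvtColor(p,cv2.COLOR_RGB2HSV)
m=(hsv[...,0]>5)&(hsv[...,0]<20)&(hsv[...,1]>150); v,u=np.nonzero(m); T=pts(C,np.c_[u,v],d[v,u]); 
n=np.array([-.3517,.252,.9015]); port=np.array([.568,-.131,.1665]); h=(T-port)@n; k=(h>.018)&(h<.03); t=T[k].mean(0); print(k.sum(),t,'y',(t-port)@np.array([.583,.813,0]))
```

```text
shift [0.1318 0.3245 0.0635] turn -0.415 clock 4.85 tcp [ 0.5165 -0.1999  0.3146] f [ 0.43  0.47 -0.1 ]
466 [ 0.51101595 -0.19378393  0.18629553] y -0.08426503397842727
```

View pics/wrist3.png

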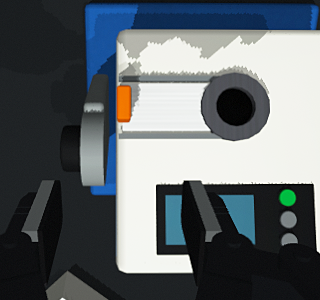

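The hole, at about (235,106) in the crop, is fully dark and the tab is at the stop. Next is the tile.

Emit:
play_rows --targets "0.05 0.13 0.324 0.063 -0.415;0.05 0.13 0.324 0.063 -0.415;0.05 0.13 0.324 0.063 -0.415;0.05 0.13 0.324 0.063 -0.415;0.05 0.13 0.324 0.063 -0.415;0.05 0.13 0.324 0.063 -0.415;0.05 0.13 0.324 0.063 -0.415;0.05 0.13 0.324 0.063 -0.415;0.05 0.13 0.324 0.063 -0.415;0.05 0.13 0.324 0.063 -0.415;0.05 0.13 0.324 0.063 -0.415"

```text
clock: 6.0
tcp_pos: [0.5978, 0.139, 0.246]
orientation: [0.106, 0.994, -0.0, -0.0]
contact_force: [-0.3, 0.5, 0.5]
finger_gap: 0.589
grasp_force: 0.0
```

```bash
cat > m3.py <<'E'
from h import *
st=telemetry.read_state(); p,d=snapshot('wrist'); save('wrist4.png',p); C=cam('wrist',st)
hsv=cv2.cvtColor(p,cv2.COLOR_RGB2HSV); m=(hsv[...,1]<50)&(hsv[...,2]>90); v,u=np.nonzero(m&(d>0)); X=pts(C,np.c_[u,v],d[v,u])
X=X[(abs(X[:,0]-.62)<.06)&(abs(X[:,1]-.143)<.06)&(X[:,2]<.065)]
for nm,A in (('back',X[abs(X[:,2]-.015)<.005]),('top',X[X[:,2]>.043])):
    r=cv2.minAreaRect((A[:,:2]*1000).astype(np.float32)); print(nm,len(A),r,np.percentile(A[:,2],[5,50,95]))
E
python3 m3.py
```

```text
back 3689 ((621.3203125, 141.03546142578125), (63.77061080932617, 64.73489379882812), 76.68304443359375) [0.01488173 0.01619084 0.01740332]
top 506 ((620.823974609375, 141.17469787597656), (11.533681869506836, 33.77439880371094), 78.03485870361328) [0.04799908 0.0499265  0.05129609]
```

View pics/wrist4.png

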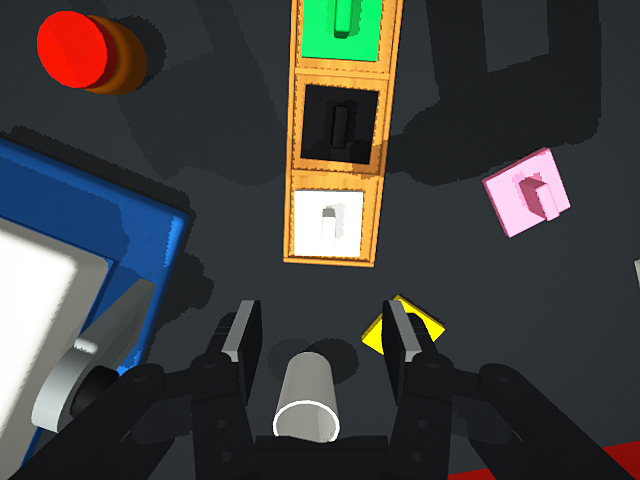

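The tile's handle top is centred at (0.621, 0.141) and lies at −12°. The tile is at (328,222) in the wrist view. I'll approach it with the fingertips well up the handle, to leave room for the tilt.

Run:
```python
from h import *
go(.621,.1412,.049,np.pi-.21); print(telemetry.read_state()['q'].round(2))
```

```text
shift [-0.0221  0.0071  0.1972] turn -0.002 clock 6.05 tcp [0.5979 0.139  0.2462] f [-0.2   0.55 -0.  ]
[ 0.12  0.38  1.48 -0.    1.28 -1.24]
```

Emit:
play_rows --targets "0.04 -0.022 0.007 0.04 0;0.04 -0.022 0.007 0.085 0;0.04 -0.022 0.007 0.13 0;0.04 -0.022 0.007 0.165 0;0.04 -0.022 0.007 0.187 0;0.04 -0.022 0.007 0.197 0;0.04 -0.022 0.007 0.197 0;0.02 -0.022 0.007 0.197 0;0.0118 -0.022 0.007 0.197 0;0.0118 -0.022 0.007 0.197 0;0.0118 -0.022 0.007 0.197 0;0.0118 -0.022 0.007 0.197 0"

```text
clock: 7.25
tcp_pos: [0.6225, 0.1427, 0.051]
orientation: [0.105, 0.995, 0.0, 0.002]
contact_force: [-0.6, -1.8, 5.8]
finger_gap: 0.14
grasp_force: 5.1
```

Emit:
play_rows --targets "0.0112 0 0 0 0;0.0112 0 0 0 0;0.0112 0 0 0 0"

```text
clock: 7.55
tcp_pos: [0.6224, 0.1428, 0.051]
orientation: [0.105, 0.995, -0.0, 0.002]
contact_force: [-0.1, -1.5, 6.7]
finger_gap: 0.136
grasp_force: 17.9
```

Emit:
play_rows --targets "0.0105 0 0 0 0;0.0105 0 0 0 0;0.0105 0 0 0 0"

```text
clock: 7.85
tcp_pos: [0.6224, 0.1428, 0.0511]
orientation: [0.105, 0.995, 0.0, 0.002]
contact_force: [-1.3, -3.1, 7.9]
finger_gap: 0.133
grasp_force: 33.0
```

The grip force follows the commanded opening, so I can hold the tile lightly and let it pivot in the pads against the ring. Lifting now.

Emit:
play_rows --targets "0.0105 0 0 -0.01 0;0.0105 0 0 -0.03 0;0.0105 0 0 -0.07 0;0.0105 0 0 -0.11 0;0.0105 0 0 -0.16 0;0.0105 0 0 -0.2 0;0.0105 0 0 -0.2 0;0.0105 0 0 -0.2 0"

```text
clock: 8.65
tcp_pos: [0.6213, 0.1433, 0.2507]
orientation: [0.105, 0.995, 0.0, 0.001]
contact_force: [-0.6, 0.1, -2.2]
finger_gap: 0.132
grasp_force: 32.3
```

Run:
```python
from h import *
u=np.array([np.cos(-.622),np.sin(-.622)]); xy=np.array([.568,-.131])-.0026*u; print(xy)
go(*xy,.1665+.0467+.0105+.03,np.pi-.622)
p,d=snapshot('wrist'); save('wrist5.png',p)
```

```text
[ 0.56588694 -0.12948508]
shift [-0.0026 -0.2783 -0.0033] turn 0.412 clock 8.65 tcp [0.6213 0.1433 0.2507] f [-0.61  0.07 -2.18]
```

View pics/wrist5.png

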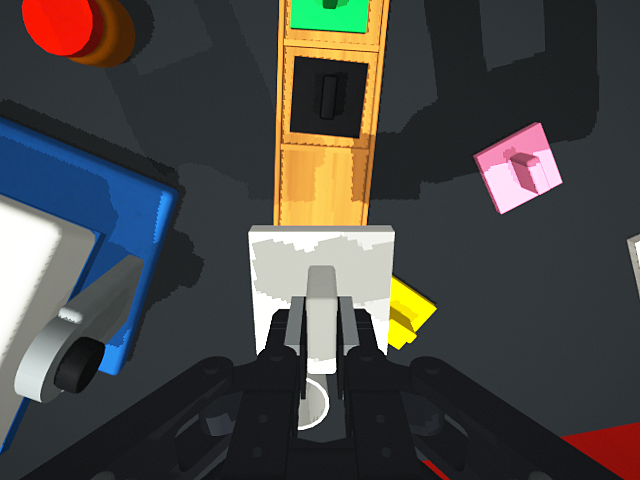

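The tile is held level between the pads at about (320,270), and the green and black tiles are undisturbed. Moving it over to the port.

Emit:
play_rows --targets "0.0105 -0.0026 -0.278 -0.02 0.412;0.0105 -0.0026 -0.278 -0.02 0.412;0.0105 -0.0026 -0.278 -0.02 0.412;0.0105 -0.0026 -0.278 -0.02 0.412;0.0105 -0.0026 -0.278 -0.02 0.412;0.0105 -0.0026 -0.278 -0.02 0.412;0.0105 -0.0026 -0.278 -0.02 0.412;0.0105 -0.0026 -0.278 -0.02 0.412;0.0105 -0.0026 -0.278 -0.02 0.412;0.0105 -0.0026 -0.278 -0.02 0.412;0.0105 -0.0026 -0.278 -0.02 0.412"

```text
clock: 9.8
tcp_pos: [0.5658, -0.1283, 0.2688]
orientation: [0.305, 0.952, 0.0, -0.0]
contact_force: [0.8, 0.5, -2.2]
finger_gap: 0.135
grasp_force: 32.5
```

```bash
cat > m4.py <<'E'
from h import *
import sys
# where is the held tile? back plane + handle from wrist cam
def tile(fn=None):
    st=telemetry.read_state(); p,d=snapshot('wrist'); C=cam('wrist',st)
    if fn: save(fn,p)
    hsv=cv2.cvtColor(p,cv2.COLOR_RGB2HSV); v,u=np.nonzero((hsv[...,1]<40)&(hsv[...,2]>80)&(d>0)&(d<.3)); X=pts(C,np.c_[u,v],d[v,u])
    R=Ro.from_quat(st['orientation']).as_matrix(); L=(X-st['tcp_pos'])@R
    return st,p,d,C,X,L,u,v
if __name__=='__main__':
    st,p,d,C,X,L,u,v=tile(sys.argv[1] if len(sys.argv)>1 else None)
    k=(abs(L[:,1])<.036)&(abs(L[:,1])>.013)&(L[:,0]>-.005)&(L[:,0]<.05)&(L[:,2]>.01)&(L[:,2]<.07); A=L[k]; c=np.median(A,0); 
    for _ in range(6):
        n=np.linalg.svd(A-c)[2][2]; n*=-np.sign(n[2]); A=L[k]; A=A[abs((A-c)@n)<.004]; c=A.mean(0)
    print('back pts',len(A),'n(tool)',n.round(3),'tilt about y',np.arctan2(n[0],-n[2]).round(4),'about x',np.arctan2(n[1],-n[2]).round(4),'plane z at x=0,y=0',(c[2]+(n[0]*c[0]+n[1]*c[1])/n[2]).round(4),'y ext',np.percentile(A[:,1],[1,99]).round(4),'x max',np.percentile(A[:,0],99.5).round(4))
E
python3 m4.py
python3 - <<'E'
from h import *
go(.5659,-.1295,.2537,np.pi-.622); print(telemetry.read_state()['q'].round(2))
E
```

```text
back pts 6566 n(tool) [ 0.007 -0.001 -1.   ] tilt about y 0.0072 about x -0.0006 plane z at x=0,y=0 0.0348 y ext [-0.0315  0.0318] x max 0.0333
shift [-0.0007 -0.0008  0.0152] turn 0.002 clock 9.85 tcp [ 0.5658 -0.1285  0.2689] f [ 0.55  0.32 -1.  ]
[-0.34  0.31  1.53  0.    1.3  -1.29]
```

The measured tile is level and centred in y, with its face 45 mm below the TCP. First contact is expected at TCP z ≈ 0.2225.

Emit:
play_rows --targets "0.0105 -0.002 -0.001 0.02 0;0.0105 -0.002 -0.001 0.035 0;0.0105 -0.002 -0.001 0.041 0;0.0112 -0.002 -0.001 0.041 0;0.0112 -0.002 -0.001 0.042 0;0.0112 -0.002 -0.001 0.043 0;0.0112 -0.002 -0.001 0.044 0;0.0112 -0.002 -0.001 0.044 0;0.0112 -0.002 -0.001 0.044 0"

```text
clock: 10.75
tcp_pos: [0.5669, -0.1316, 0.2254]
orientation: [0.306, 0.952, -0.0, 0.0]
contact_force: [0.2, 0.2, -1.1]
finger_gap: 0.135
grasp_force: 27.2
```

Emit:
play_rows --targets "0.0112 0 0 0.001 0;0.0112 0 0 0.002 0;0.0112 0 0 0.002 0"

```text
clock: 11.05
tcp_pos: [0.5666, -0.1315, 0.2229]
orientation: [0.306, 0.952, -0.0, -0.0]
contact_force: [-0.4, -0.4, -2.3]
finger_gap: 0.134
grasp_force: 27.2
```

Emit:
play_rows --targets "0.0116 0 0 0.001 0;0.0116 0 0 0.002 0;0.0116 0 0 0.002 0"

```text
clock: 11.35
tcp_pos: [0.5668, -0.1315, 0.2217]
orientation: [0.306, 0.952, -0.0, 0.0]
contact_force: [-1.2, 1.2, 3.2]
finger_gap: 0.133
grasp_force: 14.2
```

Emit:
play_rows --targets "0.0117 0.001 0 0.001 0;0.0117 0.001 0 0.002 0;0.0117 0.001 0 0.002 0"

```text
clock: 11.65
tcp_pos: [0.5657, -0.1307, 0.2201]
orientation: [0.306, 0.952, 0.0, 0.0]
contact_force: [-3.4, 1.9, 8.0]
finger_gap: 0.135
grasp_force: 11.4
```

```bash
python3 m4.py
```

```text
back pts 6407 n(tool) [ 0.055 -0.    -0.999] tilt about y 0.0547 about x -0.0002 plane z at x=0,y=0 0.0342 y ext [-0.0316  0.0317] x max 0.0322
```

Contact at TCP z = 0.2217, as predicted, and the tile has begun to pivot in the grip. I'll follow the rolling path down the slope.

Emit:
play_rows --targets "0.0117 0.001 0 0.0005 0;0.0117 0.002 0 0.001 0;0.0117 0.003 0 0.0017 0;0.0117 0.004 0 0.0024 0;0.0117 0.004 0 0.0024 0"

```text
clock: 12.2
tcp_pos: [0.5627, -0.1285, 0.2168]
orientation: [0.306, 0.952, -0.0, 0.0]
contact_force: [-0.9, 0.9, 4.4]
finger_gap: 0.137
grasp_force: 11.2
```

```bash
python3 m4.py
```

```text
back pts 5913 n(tool) [ 0.156 -0.001 -0.988] tilt about y 0.1562 about x -0.0015 plane z at x=0,y=0 0.0338 y ext [-0.0315  0.0318] x max 0.0289
```

Emit:
play_rows --targets "0.0117 0.001 0 0.001 0;0.0117 0.002 0 0.002 0;0.0117 0.003 0 0.003 0;0.0117 0.0037 0 0.004 0;0.0117 0.0043 0 0.005 0;0.0117 0.0043 0 0.005 0"

```text
clock: 12.85
tcp_pos: [0.5589, -0.1258, 0.2114]
orientation: [0.306, 0.952, 0.0, -0.0]
contact_force: [-0.6, 0.7, 3.3]
finger_gap: 0.137
grasp_force: 11.4
```

Emit:
play_rows --targets "0.0117 0.0008 0 0.001 0;0.0117 0.0015 0 0.002 0;0.0117 0.0022 0 0.003 0;0.0117 0.0026 0 0.0037 0;0.0117 0.0026 0 0.0037 0"

```text
clock: 13.35
tcp_pos: [0.5569, -0.1244, 0.2078]
orientation: [0.306, 0.952, -0.0, -0.0]
contact_force: [-1.6, 1.1, 2.6]
finger_gap: 0.141
grasp_force: 11.7
```

```bash
python3 m4.py
```

```text
back pts 3952 n(tool) [ 0.899  0.033 -0.436] tilt about y 1.1191 about x 0.0755 plane z at x=0,y=0 0.0185 y ext [-0.0349  0.0351] x max 0.0296
```

```bash
cat > m5.py <<'E'
from m4 import *
st,p,d,C,X,L,u,v=tile(sys.argv[1] if len(sys.argv)>1 else None)
k=(abs(L[:,1])<.030)&(abs(L[:,1])>.014)&(L[:,0]>-.0)&(L[:,0]<.026); A=L[k]
best=(0,)
for t in np.arange(.2,.6,.01):
    h=A@np.array([np.sin(t),0,-np.cos(t)]); hh,e=np.histogram(h,np.arange(-.06,-.01,.001)); i=hh.argmax()
    if hh[i]>best[0]: best=(hh[i],t,e[i]+.0005)
_,t,h0=best; k=abs(L@np.array([np.sin(t),0,-np.cos(t)])-h0)<.003
k&=(abs(L[:,1])<.031)&(abs(L[:,1])>.013)&(L[:,0]>-.005)&(L[:,0]<.03); A=L[k]; c=A.mean(0); n=np.linalg.svd(A-c)[2][2]; n*=-np.sign(n[2])
R=Ro.from_quat(st['orientation']).as_matrix(); nw=R@n; N=np.array([-.3517,.252,.9015])
print('n',len(A),'tilt about y',np.arctan2(n[0],-n[2]).round(4),'about x',np.arctan2(n[1],-n[2]).round(4),'rms',((A-c)@n).std().round(5),'angle to port n',np.degrees(np.arccos(nw@N)).round(2))
port=np.array([.568,-.131,.1665]); print('back plane height over port (10 expected)',((R@c+st['tcp_pos']-port)@N*1000).round(2),'f',st['contact_force'].round(2))
E
python3 m5.py wrist6.png
```

```text
n 4343 tilt about y 0.4017 about x -0.0017 rms 0.00065 angle to port n 2.71
back plane height over port (10 expected) 12.17 f [-2.12  1.28  3.54]
```

View pics/wrist6.png

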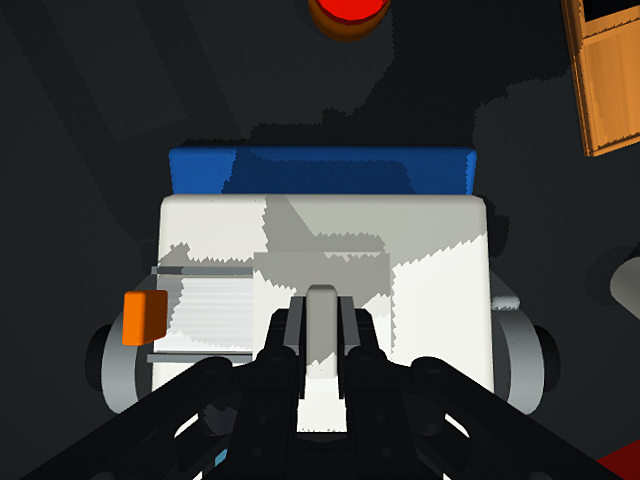

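The tile covers the ring and is tilted about 0.40 of the 0.447 needed. The tab is still fully open at (145,318). I'll keep easing it down until both sides seat.

Emit:
play_rows --targets "0.0117 0.0003 0 0.0006 0;0.0117 0.0006 0 0.0012 0;0.0117 0.0008 0 0.0016 0;0.0117 0.0008 0 0.0016 0"

```text
clock: 13.85
tcp_pos: [0.5563, -0.124, 0.2064]
orientation: [0.306, 0.952, 0.0, -0.0]
contact_force: [-2.0, 1.5, 4.8]
finger_gap: 0.138
grasp_force: 12.1
```

Emit:
play_rows --targets "0.0117 0 0 0.0005 0;0.0117 0 0 0.0005 0;0.0117 0 0 0.0005 0"

```text
clock: 14.15
tcp_pos: [0.5561, -0.1238, 0.206]
orientation: [0.306, 0.952, 0.0, -0.0]
contact_force: [-3.5, 2.4, 5.3]
finger_gap: 0.146
grasp_force: 12.2
```

```bash
python3 m5.py
```

```text
n 4113 tilt about y 0.4464 about x -0.0011 rms 0.00064 angle to port n 0.59
back plane height over port (10 expected) 10.28 f [-3.46  2.38  5.3 ]
```

Emit:
play_rows --targets "0.0117 -0.0003 0 0.0006 0;0.0117 -0.0003 0 0.0006 0;0.0117 -0.0003 0 0.0006 0"

```text
clock: 14.5
tcp_pos: [0.5561, -0.1238, 0.2059]
orientation: [0.306, 0.952, 0.0, -0.0]
contact_force: [-4.8, 3.8, 11.0]
finger_gap: 0.139
grasp_force: 12.8
```

Emit:
play_rows --targets "0.0117 -0.0003 0 0.0006 0;0.0117 -0.0003 0 0.0006 0;0.0117 -0.0003 0 0.0006 0"

```text
clock: 14.8
tcp_pos: [0.5562, -0.1239, 0.2058]
orientation: [0.306, 0.952, 0.0, -0.001]
contact_force: [-6.8, 3.3, 15.1]
finger_gap: 0.136
grasp_force: 13.4
```

```bash
python3 m5.py; python3 -c "
from h import *
s=telemetry.read_state();print(s['wrist_torque'],s['contact_force'])"
```

```text
n 4207 tilt about y 0.4512 about x -0.0004 rms 0.00064 angle to port n 0.59
back plane height over port (10 expected) 10.26 f [-6.81  3.3  15.08]
[0.51852537 1.0572427  0.01793267] [-6.05021643  3.95329682 15.50243318]
```

The reaction is now 17 N along the port normal, the tile height has stopped changing, and the tilt is 0.45, so it is seated flat. I'll firm the grip and ease to a light push.

Emit:
play_rows --targets "0.0112 0 0 0 0;0.0108 0 0 0 0;0.0108 0 0 0 0;0.0108 0.0003 0 -0.0006 0;0.0108 0.0003 0 -0.0006 0;0.0108 0.0003 0 -0.0006 0;0.0108 0.0003 0 -0.0006 0"

```text
clock: 15.55
tcp_pos: [0.5562, -0.1239, 0.2059]
orientation: [0.306, 0.952, 0.0, -0.0]
contact_force: [-4.8, 3.2, 9.9]
finger_gap: 0.137
grasp_force: 28.9
```

```bash
python3 m5.py
python3 - <<'E'
from h import *
s=telemetry.read_state(); N=np.array([-.3517,.252,.9015]); F=s['contact_force']; print(s['grasp_force'],F@N, F-(F@N)*N)
# scene check: head tilt and tile centre, from depth
p,d=snapshot('scene'); C=cam('scene'); np.savez('scene1.npz',p=p,d=d)
save('scene1.png',cv2.resize(p[120:360,170:490],None,fx=2.4,fy=2.4))
E
```

```text
n 4207 tilt about y 0.4494 about x -0.001 rms 0.00064 angle to port n 0.58
back plane height over port (10 expected) 10.26 f [-4.83  3.23  9.95]
28.907749950885773 12.167410587256462 [-1.51644415 -1.09655574 -0.28372064]
```

View pics/scene1.png

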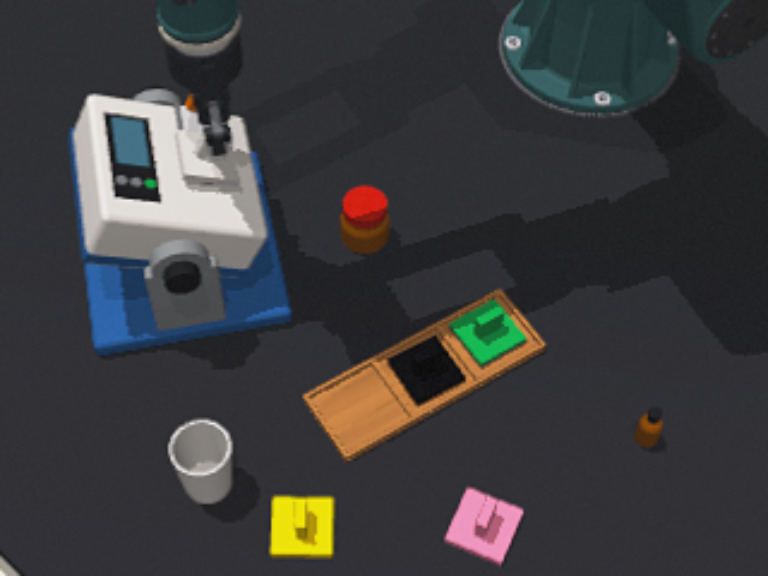

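The scene view shows the tile on the port, the tab still out, and the other tiles and glassware in place. By calculation the tile is within about 1 mm of the port centre, against a 6 mm margin. I'll ease the push slightly and check that it holds steady.

Emit:
play_rows --targets "0.0108 0.0002 0 -0.0003 0;0.0108 0.0002 0 -0.0003 0;0.0108 0.0002 0 -0.0003 0;0.0108 0.0002 0 -0.0003 0;0.0108 0.0002 0 -0.0003 0"

```text
clock: 16.15
tcp_pos: [0.5562, -0.1239, 0.2059]
orientation: [0.306, 0.952, 0.0, -0.0]
contact_force: [-4.1, 2.5, 7.6]
finger_gap: 0.135
grasp_force: 28.5
```

```bash
python3 m5.py; sed "s/scene0/scene1/;s/side0/side0/" m.py | python3 - 2>/dev/null | head -1
```

```text
n 4203 tilt about y 0.4469 about x -0.0012 rms 0.00065 angle to port n 0.58
back plane height over port (10 expected) 10.27 f [-4.11  2.46  7.6 ]
scene face n [-0.35373809  0.2487395   0.90166403] tilt 0.4471940873790586 yaw -0.6128531336656601 n 1178 rms 0.001113306782448531
```

The head tilt is unchanged (0.4472 against 0.4475 before), the tile is flush, and the push is about 9 N and steady. Handing in.

```bash
python3 -c "
from bench import manip
print(manip.finish_job())"
```

```text
the job is handed in; nothing more can be done
None
```

The job is handed in at about 16 s: the shutter is fully open, and the arm still holds the white tile flush on the port ring, covering it, with about 9 N of steady push; the head tilt is unchanged and the other tiles and glassware were left alone.

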